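Make up two print-room kits

ROBOT

A 6-joint arm with a two-finger parallel gripper is mounted at the origin on the work surface. World frame = base frame: x ahead of the robot, y to its left, z up, the work surface at z = 0. Lengths are in m, angles in rad, forces in N, time in s.
With the tool pointing down it reaches from about 0.35 to 0.775 m from the base axis. Payload 7.3 kg.
Tool frame: the origin (TCP) lies at the very end of the fingers, on their centre line; the grasp point (between the pads) lies 19 mm behind it; z points along the fingers, y is the line along which they close (so a half turn about z gives the same grasp; the last joint's range is limited). The gripper opens to 92 mm and grips with 3 to 60 N. Pads are 19 mm wide; open, the fingers measure 130 mm over their backs; the gripper's body (75 mm by 190 mm) begins 47 mm behind the grasp point.
Start: joints at [-1.262, 0.342, 1.524, -0, 1.275, -0.146], TCP at [0.231, -0.472, 0.227] pointing down, gripper open.
Joint ranges: [-2.53, 2.53], [-0.77, 2.02], [0.04, 2.7], [-1, 4.14], [0.28, 2.66], [-3.11, 3.11]. Speed limits (rad/s): [2.57, 2.57, 3.14, 3.14, 3.14, 3.14].

INTERFACE

Orientations are given as [roll, pitch, yaw] about the fixed x, y, z axes, in that order (R = Rz(yaw) Ry(pitch) Rx(roll)).
In Python, from cell import observe, read_camera, get_calibration, hand_in, search_frame gives the robot as it stands.
- The arm moves only by the tool step_arm, never from a script. Its argument "commands" is a list of rows, each an object with "translation": the shift along the tool's x, y, z in mm, a list of three; "roll": the turn about the tool's z in rad. In form: [{"translation": [x, y, z], "roll": roll}, ...]. A call has 1 to 20 rows; each row shifts and turns the commanded pose from where the row before left it, along the tool's axes as they then stand; what a row does not reach is not made up. A row lasts 1/12 s, in which the tool goes at most 41.7 mm and 7.16 degrees, less where a joint would pass 70% of its speed; a pose out of reach is approached as far as the arm can. A call is refused whole if a number of a shift passes 41.7 or a number of a turn 0.125, either way. A call with a gripper value outside its range is refused whole. "fingers" is the opening, from 0 (shut) to 1 (fully open), set as the call begins (left out, the last holds). The fingers move at their own pace and stop on an object; "grip_force" is the grip in N (left out, the last holds). Time passes only in rows, so rows that do not move let the fingers close. It gives the time, the measured TCP pose, the force, the opening and the grip force at its end, in the units of the state.
- observe(): the state, without advancing time (a new reading comes with each control period).
- read_camera(name): name is "scene" or "top"; returns the picture (480x640x3 uint8, red, green, blue); there is no depth.
- get_calibration(name): a dict with "camera_matrix" (3x3 intrinsics, pixels), "world_from_camera" (4x4, takes a point from camera to world coordinates). Camera axes: x right, y up, looking along -z (the intrinsics and any distortion apply to the point x, -y, -z); pixel columns grow to the right and rows downward; lengths in m; the calibration is good to about 2 mm. A picture is of the moment at which its call begins. get_calibration takes no time and is no camera call.
- hand_in(): hands the job in; it is judged then, once.
Trained networks look in the newest picture that a camera, given by its name, has taken for a name from the list of things; names that differ only in an ending like _2 or _b are one class to them, and where a whole thing is asked for, a point or a joint stands for the part that bears it (a point fixed in the world has none). Each returns a list of dicts, best first, with "confidence" (0 to 1); they miss things now and then, are a little off and sometimes report something else, mostly with a low value. They report only what shows in the picture. A call takes as long as a camera call. They do not tell look-alikes from the thing itself.
- search_frame(camera, name): "at" ([x, y, z] in m, in world coordinates, good to about 4 mm: the middle of the surface that is visible of it).
The state is a dict: "time": time; "qpos": joint angles; "qvel": joint speeds; "joint_efforts": joint torques, N m; "tool_pos": TCP position; "tool_rot": TCP orientation; "contact_force": force on the tool from outside, world axes, zero at the start; "torque": the same for the moment, N m; "opening": finger opening in m; "grip_force": force on a finger pad.
Only numpy, scipy, OpenCV 4.12 (cv2) and the standard library are available. Lean on these libraries where they do the work, as an engineer would, in place of code of your own. Each camera call takes 0.05 s, during which the arm holds its last target. There are 200 camera calls.

TASK

Make up the two class kits from the stock on the cutting mat. The square three-bay tray gets the hand roller in its long bay and the short ink jar and the roll of tape in its two square bays, one in each, whichever way round; the oblong two-bay tray gets the marker in its long bay and the tall ink jar in its square bay. Everything must lie wholly within its bay, flat on the floor (jars upright, tape on its flat side, roller lying on barrel and foot as it does now); do not let a jar fall, and leave the little tin and the cork block where they are.

Things in the scene. Friction and masses are not known exactly. Their poses are not given: they have to be found in the camera images.
- roller: Hand ink roller lying level, 140 mm long. Origin: underside, mid-length; +x from handle to barrel, z up. Dark rubber barrel, diameter 36, 60 long across y, axis at x +52, height 18. Round wooden handle, diameter 22, x -70 to +15, axis at height 18. Wire fork on the +y side (out to y +37). Steel foot, 24 wide, under the handle at x -60. Balances near x = 0: pinch the handle there across y. 120 g.
- marker: Thick paint marker lying down, 140 mm long: white body of diameter 18 from x -54 to +20, black hexagonal cap (22 across flats, x +20 to +70) and tail (x -70 to -54); it rests on their flats and does not roll. Origin: on its axis, 11 mm above what it lies on, mid-length; +x towards the cap. About 30 g.
- tape: Roll of blue masking tape lying flat: a ring of outer diameter 60, hole 38, 30 mm high. Origin: centre of the underside, z up. About 60 g.
- tall_jar: Taller, slimmer closed glass ink jar, standing: diameter 44, 72 mm high with its black cap. Origin: centre of the underside, z up. About 160 g.
- short_jar: Short, wide closed glass ink jar, standing: diameter 52, 38 mm high with its black cap. Origin: centre of the underside, z up. About 140 g.
- square_tray: Fixed shallow wooden kit tray, 186 (x) by 188 (y) mm, with three bays. Origin: centre of the underside, z up. Floor top 4 mm, all wall tops 14 mm above the table, walls 6 mm thick. Long bay 174 (x) by 85 (y) mm, centred at x = 0, y = +46 mm; two square bays 84 by 84 mm, centred at x = +45 and x = -45 mm, y = -45 mm.
- oblong_tray: Fixed shallow wooden kit tray, 272 (x) by 96 (y) mm, with two bays in line. Origin: centre of the underside, z up. Floor top 4 mm, all wall tops 14 mm above the table, walls 6 mm thick. Long bay 170 (x) by 84 (y) mm, centred at x = -45 mm, y = 0; square bay 84 by 84 mm, centred at x = +88 mm, y = 0.
- tin: Bystander: small flat metal tin, 52 by 36 by 20 mm high. Origin: centre of the underside. Not part of any kit; leave it.
- block: Bystander: cork block, 50 by 34 by 22 mm high. Origin: centre of the underside. Not part of any kit; leave it.
Things that resemble listed ones, but are neither listed nor needed, are in the scene too. Of the things that look like the marker, the largest one is meant.

How it is judged:
By the outcome, as a careful person would: the job done as asked, in the order asked, and still so for the second after the job is handed in, with the robot touching nothing.
It also fails if it takes over 122 s, if anything falls off the work surface, if the arm or the gripper's body presses on something with over 40 N, if the wrist force passes 120 N, or if a joint passes its speed limit or range.

## Working session

There is one attempt and no reset: what is moved stays moved. The work goes in short steps, Python scripts to look and compute and a tool call to move; the robot and the scene stay as the last step left them, time stands still between calls to the robot, and variables do not carry over. Pictures are saved under pics/ and viewed, at most 14 in all, crops included, and the job is handed in when it is done.

Besides the shell and the picture viewer there is one more tool, called as name([rows], argument=value, ...), one row to a line, values as JSON. step_arm: Moves the arm, as the interface text tells. Its arguments: {"type":"object","properties":{"commands":{"type":"array"},"fingers":{"type":"number"},"grip_force":{"type":"number"}},"required":["commands"]}

```bash
mkdir -p pics; cat > h.py <<'E'
import numpy as np, cv2
from cell import *
def pix2w(cam,u,v,z):
    c=get_calibration(cam);K=np.array(c["camera_matrix"]);T=np.array(c["world_from_camera"])
    d=c.get("distortion")
    p=cv2.undistortPoints(np.array([[[u,v]]],float),K,np.array(d,float) if d is not None else None)[0,0]
    r=T[:3,:3]@np.array([p[0],-p[1],-1]);o=T[:3,3]
    return o+r*(z-o[2])/r[2]
def w2pix(cam,P):
    c=get_calibration(cam);K=np.array(c["camera_matrix"]);T=np.array(c["world_from_camera"])
    q=T[:3,:3].T@(np.array(P)-T[:3,3]);q=np.array([q[0],-q[1],-q[2]]);q=K@q;return q[:2]/q[2]
E
python3 - <<'E'
from h import *
for n in ["top","scene"]:
    im=read_camera(n);cv2.imwrite(f"pics/{n}0.png",im[:,:,::-1]);print(n,get_calibration(n))
    for o in "roller marker tape tall_jar short_jar square_tray oblong_tray tin block".split():
        print(o,[(np.round(r["at"],3).tolist(),round(r["confidence"],2)) for r in search_frame(n,o)])
print(observe())
E
```

```text
top {'camera_matrix': array([[469.75304391,   0.        , 322.07142962],
       [  0.        , 469.75304391, 246.19994168],
       [  0.        ,   0.        ,   1.        ]]), 'world_from_camera': array([[-0.00112305,  0.99231321, -0.12374661,  0.40253507],
       [-0.99998585, -0.00175789, -0.00502102,  0.01126736],
       [-0.00519996,  0.12373922,  0.99230115,  0.87885787],
       [ 0.        ,  0.        ,  0.        ,  1.        ]])}
roller [([0.647, 0.083, 0.028], 0.68)]
marker [([0.304, -0.142, 0.014], 0.72), ([0.449, -0.095, 0.021], 0.66), ([0.326, 0.127, 0.012], 0.63)]
tape [([0.673, -0.116, 0.03], 0.86), ([0.505, -0.328, 0.007], 0.19)]
tall_jar [([0.561, 0.141, 0.019], 0.64), ([0.429, 0.094, 0.075], 0.63)]
short_jar [([0.565, 0.01, 0.038], 0.57)]
square_tray [([0.503, -0.33, 0.006], 0.87)]
oblong_tray [([0.504, 0.325, 0.005], 0.69)]
tin [([0.561, 0.138, 0.023], 0.65)]
block [([0.571, -0.137, 0.027], 0.94), ([0.673, -0.119, 0.032], 0.7)]
scene {'camera_matrix': array([[447.95935705,   0.        , 313.4037025 ],
       [  0.        , 447.95935705, 236.51506088],
       [  0.
[... 775 characters left out ...]
0.13, 0.023], 0.59)]
{'time': 1.0, 'qpos': array([-1.26201403e+00,  3.42005733e-01,  1.52411095e+00, -1.43161689e-05,
        1.27541100e+00, -1.46002242e-01]), 'qvel': array([-0.00075087,  0.00127248,  0.00016717,  0.00084017,  0.00020762,
       -0.00230064]), 'joint_efforts': array([-4.46880649e-04, -4.31139064e+01, -2.44480956e+01,  7.18785427e-02,
        4.83732345e-02, -9.66751884e-06]), 'tool_pos': array([ 0.23063408, -0.4716388 ,  0.2267337 ]), 'tool_rot': array([3.14153037e+00, 2.30019885e-05, 4.54788705e-01]), 'contact_force': array([-0.03578532, -0.00892064, -0.04594316]), 'torque': array([ 0.0065691 , -0.02176703, -0.00514045]), 'grip_force': 0.0, 'opening': 0.09145402557292295}
```

View pics/top0.png

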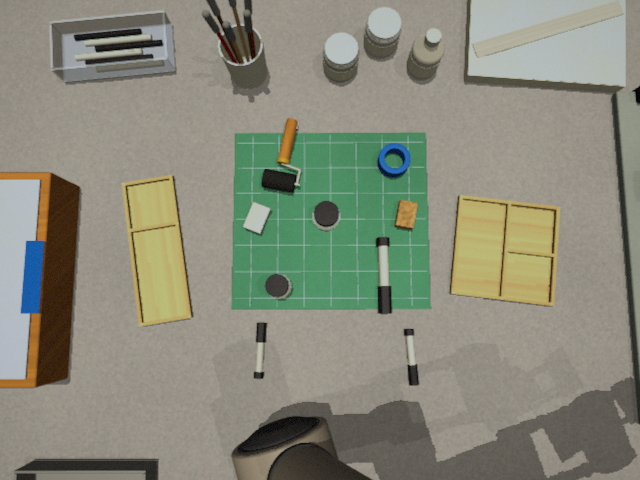

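View pics/scene0.png

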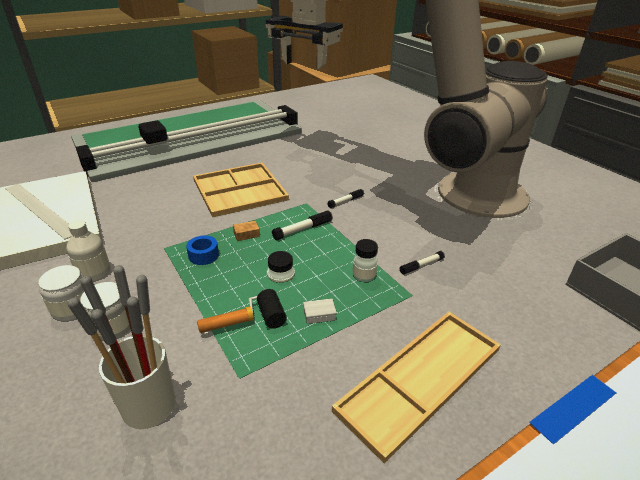

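The pictures show three marker-like things at top pixels (384,275), (261,350) and (411,357). The one on the mat at (384,275) is clearly the longest, so it is the one meant. I'll confirm it in an enlarged crop, which also gives me edges to measure.

```bash
python3 - <<'E'
from h import *
im=cv2.imread("pics/top0.png")
c=cv2.resize(im[112:392,225:440],None,fx=2.14,fy=2.14,interpolation=cv2.INTER_CUBIC)
cv2.imwrite("pics/crop_mat.png",c)
a=im[165:330,115:200];b=im[165:330,440:570]
c=cv2.resize(np.hstack([a,b]),None,fx=3.6,fy=3.6,interpolation=cv2.INTER_CUBIC);cv2.imwrite("pics/crop_trays.png",c);print(c.shape)
for n,(u,v),(u2,v2) in [("mat",(382.5,238),(386,313)),("l",(262,323),(259,378)),("r",(408,330),(414,384))]:
    A=pix2w("top",u,v,.011);B=pix2w("top",u2,v2,.011);print(n,A,B,np.linalg.norm(A-B))
E
```

```text
(594, 774, 3)
mat [ 0.52597128 -0.09703584  0.011     ] [ 0.38749349 -0.1010717   0.011     ] 0.13853659155521894
l [0.36964874 0.12549782 0.011     ] [0.27187368 0.12946328 0.011     ] 0.09785543759052066
r [ 0.35682324 -0.14052531  0.011     ] [ 0.26129639 -0.149014    0.011     ] 0.09590326763186344
```

View pics/crop_mat.png

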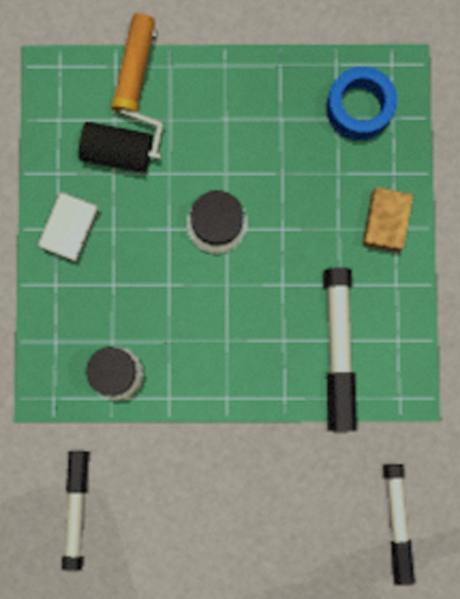

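View pics/crop_trays.png

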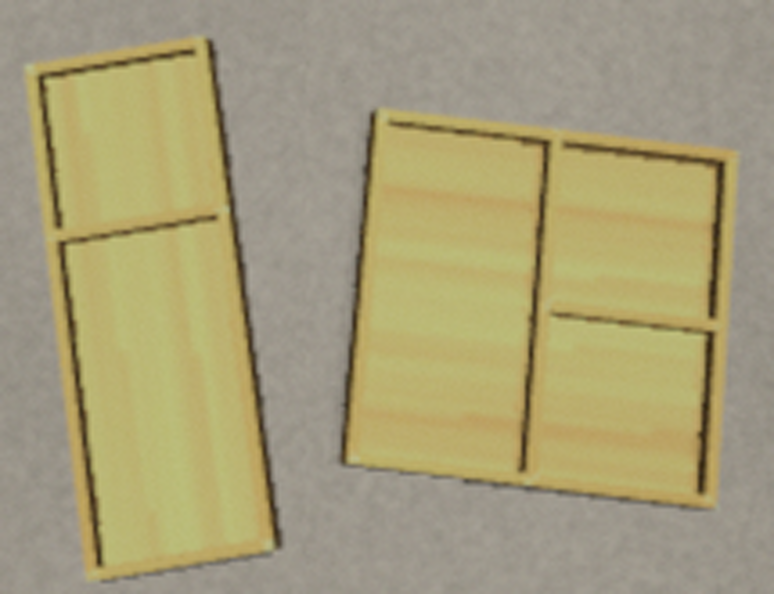

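The crop confirms it: the marker on the mat, from crop (338,268) to (342,431), measures about 140 mm, and the other two about 97 mm. Its cap end is nearer the robot. The tray crop shows the corners and dividers of both trays clearly. Next I compute the poses.

```bash
cat > m.py <<'E'
from h import *
M=lambda x,y,z:pix2w("top",x/2.14+225,y/2.14+112,z)
O=lambda x,y:pix2w("top",x/3.6+115,y/3.6+165,.014)
S=lambda x,y:pix2w("top",x/3.6+355,y/3.6+165,.014)
im=cv2.imread("pics/top0.png")
ob=np.array([O(*p) for p in [(27,66),(208,38),(277,545),(90,578)]])
sq=np.array([S(*p) for p in [(377,110),(738,152),(712,506),(345,463)]])
for n,c in(("ob",ob),("sq",sq)):
    k=c.mean(0); print(n,k,"edges",[round(np.linalg.norm(c[i]-c[i-1]),3) for i in range(4)])
    d=c[0]+c[1]-c[2]-c[3]; print("  yaw of 3->0 dir",np.arctan2(d[1],d[0]))
print("tape",M(362,99,.03)); print("short",M(216.5,217,.038)); print("tall",M(112,371.5,.072))
A=M(144,14,.018);B=M(124,108,.018);d=B-A;print("handle",A,B,np.linalg.norm(d),"yaw",np.arctan2(d[1],d[0]),"origin",A+d/np.linalg.norm(d)*.07,"barrel",M(117,146,.018))
A=M(338,268,.011);B=M(342,431,.011);d=B-A;print("marker",A,B,np.linalg.norm(d),"yaw",np.arctan2(d[1],d[0]),"org",(A+B)/2)
print("cup",pix2w("top",247,75,0),pix2w("top",241,35,.1))
E
python3 m.py
```

```text
ob [0.50594018 0.32291416 0.014     ] edges [np.float64(0.269), np.float64(0.096), np.float64(0.268), np.float64(0.096)]
  yaw of 3->0 dir 0.16973651725719915
sq [ 0.50300503 -0.32417314  0.014     ] edges [np.float64(0.185), np.float64(0.188), np.float64(0.184), np.float64(0.186)]
  yaw of 3->0 dir -0.13004053208335992
tape [ 0.6732569  -0.11892646  0.03      ]
short [0.56752559 0.00799973 0.038     ]
tall [0.43524486 0.09209771 0.072     ]
handle [0.75599242 0.07229718 0.018     ] [0.66946901 0.08938122 0.018     ] 0.08819390703374076 yaw 2.946650298108571 origin [0.6873183  0.08585688 0.018     ] barrel [0.63506705 0.09521935 0.018     ]
marker [ 0.52741315 -0.09788778  0.011     ] [ 0.38676837 -0.09889055  0.011     ] 0.14064835467443826 yaw -3.134462994366408 org [ 0.45709076 -0.09838916  0.011     ]
cup [0.85346493 0.1637424  0.        ] [0.87702418 0.15843041 0.1       ]
```

```bash
cat > p.py <<'E'
import sys,json
from h import *
# usage: p.py x y z yaw (mm, rad): tool-axes shift after the turn
x,y,z,yaw=map(float,sys.argv[1:5]);s=observe();p=s["tool_pos"]*1e3;a=s["tool_rot"][2]
t=(a-yaw+np.pi)%(2*np.pi)-np.pi
c,q=np.cos(yaw),np.sin(yaw);d=np.array([x,y,z])-p
T=[c*d[0]+q*d[1],q*d[0]-c*d[1],-d[2]]
print("t",round(s["time"],1),"roll",round(t,3),"shift",np.round(T,1),"rows",np.linalg.norm(T)/36,"pos",p.round(1),"open",s["opening"],s["grip_force"],s["contact_force"].round(1))
E
python3 p.py 686.5 85.5 150 -0.195
```

```text
t 1.0 roll 0.65 shift [ 339.3 -634.9   76.7] rows 20.10975745435283 pos [ 230.6 -471.6  226.7] open 0.09145402557292295 0.0 [-0. -0. -0.]
```

step_arm([
  {"translation":[0,0,0],"roll":0.11},
  {"translation":[0,0,0],"roll":0.11},
  {"translation":[0,0,0],"roll":0.11},
  {"translation":[0,0,0],"roll":0.11},
  {"translation":[0,0,0],"roll":0.11},
  {"translation":[0,0,0],"roll":0.1},
  {"translation":[17,-31.7,2],"roll":0},
  {"translation":[17,-31.7,2],"roll":0},
  {"translation":[17,-31.7,2],"roll":0},
  {"translation":[17,-31.7,2],"roll":0},
  {"translation":[17,-31.7,2],"roll":0},
  {"translation":[17,-31.7,2],"roll":0},
  {"translation":[17,-31.7,2],"roll":0},
  {"translation":[17,-31.7,2],"roll":0},
  {"translation":[17,-31.7,2],"roll":0},
  {"translation":[17,-31.7,2],"roll":0},
  {"translation":[17,-31.7,2],"roll":0},
  {"translation":[17,-31.7,2],"roll":0},
  {"translation":[17,-31.7,2],"roll":0},
  {"translation":[17,-31.7,2],"roll":0},
], fingers=0.6)

```text
time: 2.67
tool_pos: [0.5512, -0.0808, 0.1987]
tool_rot: [3.141, -0.0, -0.195]
contact_force: [0.5, -1.8, -0.4]
opening: 0.055
grip_force: 0.0
```

```bash
python3 p.py 686.5 85.5 100 -0.195
```

```text
t 2.7 roll -0.0 shift [ 100.6 -189.4   98.7] rows 6.556756282092511 pos [551.2 -80.8 198.7] open 0.05496396524795467 0.0 [ 0.5 -1.8 -0.4]
```

step_arm([
  {"translation":[14.4,-27.1,14],"roll":0},
  {"translation":[14.4,-27.1,14],"roll":0},
  {"translation":[14.4,-27.1,14],"roll":0},
  {"translation":[14.4,-27.1,14],"roll":0},
  {"translation":[14.4,-27.1,14],"roll":0},
  {"translation":[14.4,-27.1,14],"roll":0},
  {"translation":[14.4,-27.1,14],"roll":0},
  {"translation":[0,0,0],"roll":0},
  {"translation":[0,0,0],"roll":0},
])

```text
time: 3.42
tool_pos: [0.6855, 0.0855, 0.0985]
tool_rot: [3.141, 0.003, -0.193]
contact_force: [-0.9, -0.8, -0.1]
opening: 0.0547
grip_force: 0.0
```

```bash
python3 p.py 686.5 85.5 8 -0.195; python3 - <<'E'
from h import *
im=read_camera("scene");cv2.imwrite("pics/s1.png",cv2.resize(im[120:400,140:460,::-1],None,fx=2,fy=2))
E
```

```text
t 3.4 roll 0.002 shift [ 1.  -0.2 90.5] rows 2.515402167669099 pos [685.5  85.5  98.5] open 0.05471525281422803 0.0 [-0.9 -0.8 -0.1]
```

View pics/s1.png

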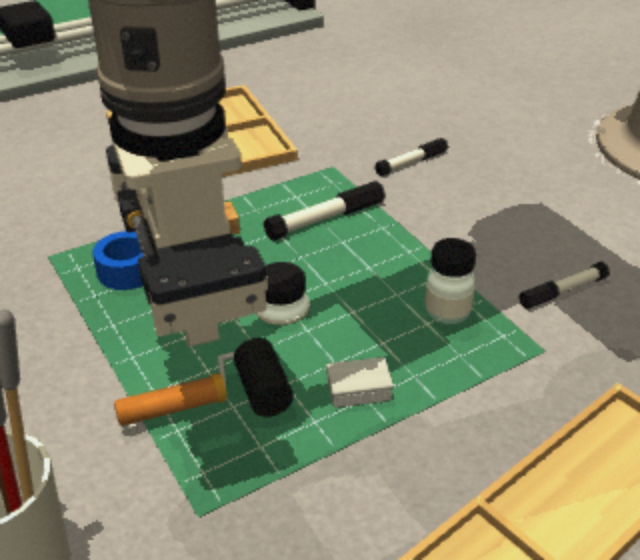

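The picture shows the gripper above the roller handle at crop (170,400), with the handle clear below. Descending.

step_arm([
  {"translation":[0.5,0,20],"roll":0},
  {"translation":[0.5,0,20],"roll":0},
  {"translation":[0,0,20],"roll":0},
  {"translation":[0,0,16],"roll":0},
  {"translation":[0,0,14],"roll":0},
  {"translation":[0,0,0],"roll":0},
])

```text
time: 3.97
tool_pos: [0.6851, 0.0827, 0.0085]
tool_rot: [3.14, 0.004, -0.197]
contact_force: [-1.2, -1.0, 0.3]
opening: 0.055
grip_force: 0.0
```

step_arm([
  {"translation":[0,0,0],"roll":0},
  {"translation":[0,0,0],"roll":0},
  {"translation":[0,0,0],"roll":0},
  {"translation":[0,0,0],"roll":0},
  {"translation":[0,0,0],"roll":0},
  {"translation":[0,0,0],"roll":0},
], fingers=0, grip_force=20)

```text
time: 4.47
tool_pos: [0.6873, 0.0841, 0.0115]
tool_rot: [-3.141, -0.001, -0.195]
contact_force: [-0.3, 0.7, 2.8]
opening: 0.0213
grip_force: 20.0
```

step_arm([
  {"translation":[0,0,-20],"roll":0},
  {"translation":[0,0,-30],"roll":0},
  {"translation":[0,0,-30],"roll":0},
  {"translation":[0,0,0],"roll":0},
])

```text
time: 4.8
tool_pos: [0.6904, 0.084, 0.0978]
tool_rot: [-3.139, -0.011, -0.195]
contact_force: [1.3, 0.0, -0.4]
opening: 0.0215
grip_force: 20.0
```

```bash
python3 p.py 509 -275 90 -0.125; python3 - <<'E'
from h import *
im=read_camera("scene");cv2.imwrite("pics/s2.png",cv2.resize(im[120:400,140:460,::-1],None,fx=2,fy=2))
E
```

```text
t 4.8 roll -0.07 shift [-135.2  378.9    7.8] rows 11.175875663028135 pos [690.4  84.   97.8] open 0.02151400015845419 19.98825967311859 [ 1.3  0.  -0.4]
```

View pics/s2.png

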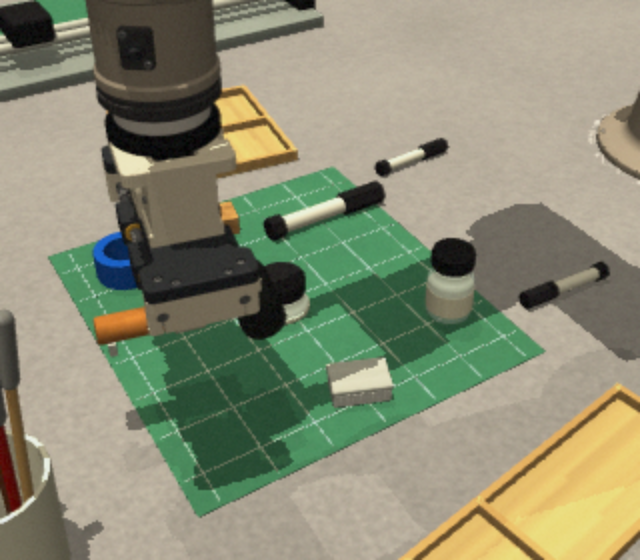

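The roller hangs level in the gripper. Carrying it to the tray.

step_arm([
  {"translation":[0,0,0],"roll":-0.07},
  {"translation":[-12.3,34.4,0],"roll":0},
  {"translation":[-12.3,34.4,0],"roll":0},
  {"translation":[-12.3,34.4,0],"roll":0},
  {"translation":[-12.3,34.4,0],"roll":0},
  {"translation":[-12.3,34.4,0],"roll":0},
  {"translation":[-12.3,34.4,0],"roll":0},
  {"translation":[-12.3,34.4,0],"roll":0},
  {"translation":[-12.3,34.4,0],"roll":0},
  {"translation":[-12.3,34.4,0],"roll":0},
  {"translation":[-12.3,34.4,0],"roll":0},
  {"translation":[-12.3,34.4,0],"roll":0},
  {"translation":[0,0,0],"roll":0},
  {"translation":[0,0,0],"roll":0},
  {"translation":[0,0,0],"roll":0},
])

```text
time: 6.1
tool_pos: [0.505, -0.274, 0.0899]
tool_rot: [-3.14, 0.001, -0.126]
contact_force: [0.6, -0.0, -0.8]
opening: 0.0214
grip_force: 20.0
```

```bash
python3 p.py 509 -275 15 -0.125; python3 - <<'E'
from h import *
im=read_camera("top");cv2.imwrite("pics/t1.png",cv2.resize(im[170:330,420:600,::-1],None,fx=3.5,fy=3.5))
E
```

```text
t 6.1 roll -0.001 shift [ 4.1  0.5 74.9] rows 2.0836706444846596 pos [ 505.  -274.    89.9] open 0.021435036860681534 19.986234605312347 [ 0.6 -0.  -0.8]
```

View pics/t1.png

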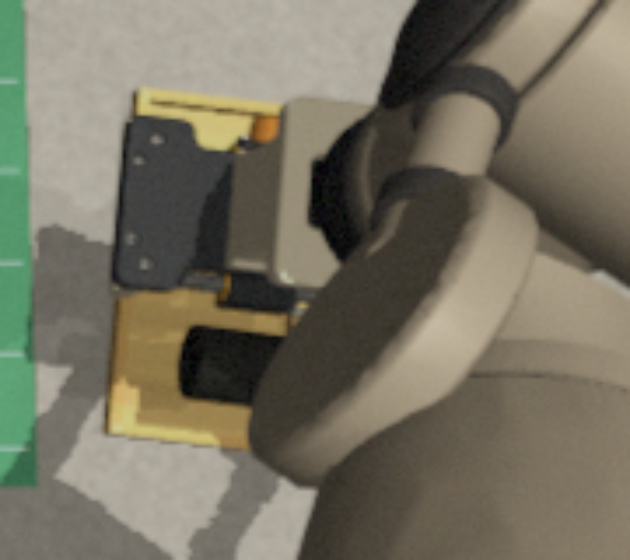

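step_arm([
  {"translation":[2,0,15],"roll":0},
  {"translation":[2,0,20],"roll":0},
  {"translation":[0,0,16],"roll":0},
  {"translation":[0,0,12],"roll":0},
  {"translation":[0,0,8],"roll":0},
  {"translation":[0,0,4],"roll":0},
  {"translation":[0,0,0],"roll":0},
  {"translation":[0,0,0],"roll":0},
])

```text
time: 6.82
tool_pos: [0.51, -0.2745, 0.0161]
tool_rot: [3.141, -0.001, -0.124]
contact_force: [-0.2, 0.8, -0.6]
opening: 0.0214
grip_force: 20.0
```

```bash
python3 p.py 509 -275 15 -0.125
```

```text
t 6.8 roll 0.001 shift [-1.   0.6  1.1] rows 0.044054517826522636 pos [ 510.  -274.5   16.1] open 0.021405589704303115 19.992916882038116 [-0.2  0.8 -0.6]
```

step_arm([
  {"translation":[0,0,1],"roll":0},
  {"translation":[0,0,1],"roll":0},
  {"translation":[0,0,0],"roll":0},
  {"translation":[0,0,0],"roll":0},
])

```text
time: 7.15
tool_pos: [0.5101, -0.275, 0.0152]
tool_rot: [3.141, -0.002, -0.125]
contact_force: [-1.1, 2.2, 8.4]
opening: 0.0216
grip_force: 20.0
```

step_arm([
  {"translation":[0,0,0],"roll":0},
  {"translation":[0,0,0],"roll":0},
  {"translation":[0,0,0],"roll":0},
  {"translation":[0,0,0],"roll":0},
], fingers=0.37)

```text
time: 7.48
tool_pos: [0.5094, -0.2752, 0.0137]
tool_rot: [3.141, -0.0, -0.125]
contact_force: [-0.3, -0.8, 0.1]
opening: 0.0336
grip_force: 0.0
```

step_arm([
  {"translation":[0,0,-20],"roll":0},
  {"translation":[0,0,-25],"roll":0},
  {"translation":[0,0,-25],"roll":0},
  {"translation":[0,0,-20],"roll":0},
])

```text
time: 7.82
tool_pos: [0.5096, -0.2754, 0.1053]
tool_rot: [3.141, -0.001, -0.125]
contact_force: [0.5, -0.6, 0.6]
opening: 0.034
grip_force: 0.0
```

```bash
python3 p.py 567.5 8 105 -0.125; python3 p.py 567.5 8 105 0.6
```

```text
t 7.8 roll -0.0 shift [  22.1 -288.4    0.3] rows 8.03450771795917 pos [ 509.6 -275.4  105.3] open 0.03396350030024067 0.0 [ 0.5 -0.6  0.6]
t 7.8 roll -0.725 shift [ 207.8 -201.2    0.3] rows 8.03450771795917 pos [ 509.6 -275.4  105.3] open 0.03396350030024067 0.0 [ 0.5 -0.6  0.6]
```

step_arm([
  {"translation":[2.5,-32,0],"roll":0},
  {"translation":[2.5,-32,0],"roll":0},
  {"translation":[2.5,-32,0],"roll":0},
  {"translation":[2.5,-32,0],"roll":0},
  {"translation":[2.5,-32,0],"roll":0},
  {"translation":[2.5,-32,0],"roll":0},
  {"translation":[2.5,-32,0],"roll":0},
  {"translation":[2.5,-32,0],"roll":0},
  {"translation":[2.5,-32,0],"roll":0},
  {"translation":[0,0,0],"roll":0},
  {"translation":[0,0,0],"roll":0},
  {"translation":[0,0,0],"roll":0},
], fingers=1)

```text
time: 8.82
tool_pos: [0.5675, 0.0074, 0.1035]
tool_rot: [3.141, 0.0, -0.125]
contact_force: [0.4, -0.8, -0.3]
opening: 0.0913
grip_force: 0.0
```

```bash
python3 p.py 567.5 8 14 -0.125
```

```text
t 8.8 roll 0.0 shift [-0.1 -0.6 89.5] rows 2.486878907763386 pos [567.5   7.4 103.5] open 0.09131883328911261 0.0 [ 0.4 -0.8 -0.3]
```

step_arm([
  {"translation":[0,-0.6,20],"roll":0},
  {"translation":[0,0,20],"roll":0},
  {"translation":[0,0,20],"roll":0},
  {"translation":[0,0,16],"roll":0},
  {"translation":[0,0,13],"roll":0},
  {"translation":[0,0,0],"roll":0},
])

```text
time: 9.32
tool_pos: [0.5657, 0.0068, 0.0121]
tool_rot: [3.141, 0.005, -0.127]
contact_force: [0.0, -0.3, -0.5]
opening: 0.0917
grip_force: 0.0
```

step_arm([
  {"translation":[0,0,0],"roll":0},
  {"translation":[0,0,0],"roll":0},
  {"translation":[0,0,0],"roll":0},
  {"translation":[0,0,0],"roll":0},
  {"translation":[0,0,0],"roll":0},
  {"translation":[0,0,0],"roll":0},
  {"translation":[0,0,0],"roll":0},
], fingers=0, grip_force=20)

```text
time: 9.9
tool_pos: [0.5679, 0.0084, 0.015]
tool_rot: [3.142, -0.001, -0.125]
contact_force: [-0.3, -0.6, -0.5]
opening: 0.0495
grip_force: 0.0
```

```bash
python3 p.py 452.7 -363.2 90 -0.125
```

```text
t 9.9 roll -0.0 shift [-67.9 383.1 -75. ] rows 11.006641462170279 pos [567.9   8.4  15. ] open 0.0495180417740346 0.0 [-0.3 -0.6 -0.5]
```

step_arm([
  {"translation":[0,0,0],"roll":0},
  {"translation":[0,0,0],"roll":0},
  {"translation":[0,0,0],"roll":0},
])

```text
time: 10.15
tool_pos: [0.5678, 0.0084, 0.0149]
tool_rot: [3.141, -0.0, -0.125]
contact_force: [-0.5, 0.0, 1.9]
opening: 0.0464
grip_force: 20.0
```

step_arm([
  {"translation":[0,0,-8],"roll":0},
  {"translation":[0,0,-12],"roll":0},
  {"translation":[0,0,0],"roll":0},
])

```text
time: 10.4
tool_pos: [0.5689, 0.0083, 0.0366]
tool_rot: [3.142, -0.003, -0.125]
contact_force: [0.9, -0.2, -1.8]
opening: 0.046
grip_force: 20.0
```

```bash
python3 p.py 452.7 -363.2 90 -0.125; python3 - <<'E'
from h import *
im=read_camera("scene");cv2.imwrite("pics/s3.png",cv2.resize(im[120:360,140:440,::-1],None,fx=2,fy=2))
E
```

```text
t 10.4 roll -0.0 shift [-68.9 383.1 -53.4] rows 10.913649477649988 pos [568.9   8.3  36.6] open 0.045976780166528175 19.999877214431763 [ 0.9 -0.2 -1.8]
```

View pics/s3.png

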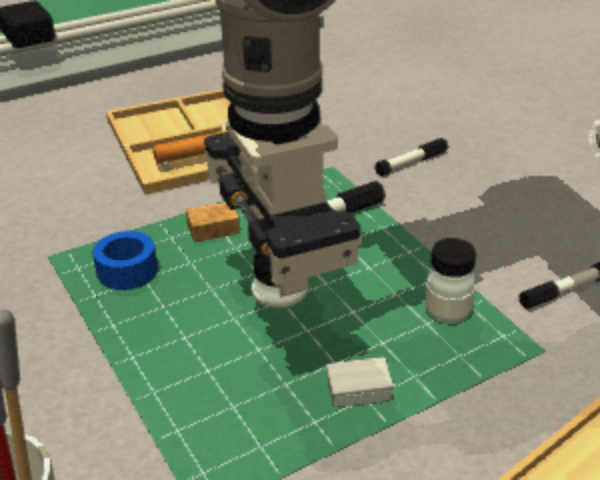

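The jar is held by its cap (46 mm) and has lifted upright. The roller lies in the tray's long bay. Carrying the jar on.

step_arm([
  {"translation":[0,0,-20],"roll":0},
  {"translation":[0,0,-25],"roll":0},
  {"translation":[-3,17,-8],"roll":0},
  {"translation":[-6,34,0],"roll":0},
  {"translation":[-6,34,0],"roll":0},
  {"translation":[-6,34,0],"roll":0},
  {"translation":[-6,34,0],"roll":0},
  {"translation":[-6,34,0],"roll":0},
  {"translation":[-6,34,0],"roll":0},
  {"translation":[-6,34,0],"roll":0},
  {"translation":[-6,34,0],"roll":0},
  {"translation":[-6,34,0],"roll":0},
  {"translation":[-6,34,0],"roll":0},
  {"translation":[-5,23,0],"roll":0},
  {"translation":[0,0,0],"roll":0},
  {"translation":[0,0,0],"roll":0},
  {"translation":[0,0,0],"roll":0},
])

```text
time: 11.87
tool_pos: [0.4525, -0.3593, 0.0871]
tool_rot: [-3.14, 0.001, -0.125]
contact_force: [-1.1, 0.2, -2.0]
opening: 0.0459
grip_force: 20.0
```

```bash
python3 p.py 452.7 -363.2 19 -0.125; python3 - <<'E'
from h import *
read_camera("scene")
for n in ("roller","short_jar"):print(n,[(np.round(r["at"],3),r["confidence"]) for r in search_frame("scene",n)])
E
```

```text
t 11.9 roll -0.0 shift [ 0.6  3.8 68.1] rows 1.8947717299637457 pos [ 452.5 -359.3   87.1] open 0.045901495570172104 19.999910295009613 [-1.1  0.2 -2. ]
roller [(array([ 0.496, -0.271,  0.027]), 0.95)]
short_jar [(array([ 0.472, -0.346,  0.087]), 0.48)]
```

step_arm([
  {"translation":[0.5,4,15],"roll":0},
  {"translation":[0,0,18],"roll":0},
  {"translation":[0,0,15],"roll":0},
  {"translation":[0,0,9],"roll":0},
  {"translation":[0,0,5],"roll":0},
  {"translation":[0,0,4],"roll":0},
  {"translation":[0,0,0],"roll":0},
  {"translation":[0,0,0],"roll":0},
])

```text
time: 12.68
tool_pos: [0.4531, -0.3643, 0.0222]
tool_rot: [3.141, -0.001, -0.125]
contact_force: [1.0, -0.6, -1.6]
opening: 0.0456
grip_force: 20.0
```

```bash
python3 p.py 452.7 -363.2 19 -0.125
```

```text
t 12.7 roll 0.0 shift [-0.6 -1.   3.2] rows 0.09573873051154212 pos [ 453.1 -364.3   22.2] open 0.04562811949960282 19.999816417694092 [ 1.  -0.6 -1.6]
```

step_arm([
  {"translation":[0,-1,1.5],"roll":0},
  {"translation":[0,0,1.5],"roll":0},
  {"translation":[0,0,0],"roll":0},
  {"translation":[0,0,0],"roll":0},
])

```text
time: 13.02
tool_pos: [0.453, -0.3632, 0.0189]
tool_rot: [3.141, -0.0, -0.125]
contact_force: [-0.9, -0.1, -1.4]
opening: 0.0464
grip_force: 20.0
```

step_arm([
  {"translation":[0,0,1],"roll":0},
  {"translation":[0,0,0],"roll":0},
  {"translation":[0,0,0],"roll":0},
])

```text
time: 13.27
tool_pos: [0.453, -0.3633, 0.0189]
tool_rot: [3.141, -0.001, -0.125]
contact_force: [-1.8, 1.9, 6.4]
opening: 0.0463
grip_force: 20.0
```

step_arm([
  {"translation":[0,0,0],"roll":0},
  {"translation":[0,0,0],"roll":0},
  {"translation":[0,0,0],"roll":0},
  {"translation":[0,0,0],"roll":0},
], fingers=0.67)

```text
time: 13.6
tool_pos: [0.453, -0.3633, 0.0177]
tool_rot: [3.141, -0.0, -0.125]
contact_force: [0.5, 0.0, 0.4]
opening: 0.0611
grip_force: 0.0
```

step_arm([
  {"translation":[0,0,-15],"roll":0},
  {"translation":[0,0,-25],"roll":0},
  {"translation":[0,0,-25],"roll":0},
  {"translation":[0,0,-20],"roll":0},
])

```text
time: 13.93
tool_pos: [0.4531, -0.3635, 0.1042]
tool_rot: [3.141, -0.001, -0.125]
contact_force: [-0.2, -0.6, 0.4]
opening: 0.0612
grip_force: 0.0
```

```bash
python3 p.py 673.3 -118.9 80 -0.125
```

```text
t 13.9 roll -0.0 shift [ 188.  -270.1   24.2] rows 9.165235666983488 pos [ 453.1 -363.5  104.2] open 0.06118585914521262 0.0 [-0.2 -0.6  0.4]
```

step_arm([
  {"translation":[18.8,-27,0],"roll":0},
  {"translation":[18.8,-27,0],"roll":0},
  {"translation":[18.8,-27,0],"roll":0},
  {"translation":[18.8,-27,0],"roll":0},
  {"translation":[18.8,-27,0],"roll":0},
  {"translation":[18.8,-27,0],"roll":0},
  {"translation":[18.8,-27,0],"roll":0},
  {"translation":[18.8,-27,0],"roll":0},
  {"translation":[18.8,-27,12],"roll":0},
  {"translation":[18.8,-27,12],"roll":0},
  {"translation":[0,0,0],"roll":0},
  {"translation":[0,0,0],"roll":0},
  {"translation":[0,0,0],"roll":0},
], fingers=1)

```text
time: 15.02
tool_pos: [0.6728, -0.119, 0.0783]
tool_rot: [3.141, 0.001, -0.125]
contact_force: [-1.1, -1.3, 0.6]
opening: 0.0917
grip_force: 0.0
```

```bash
python3 p.py 673.3 -118.9 14 -0.125; python3 - <<'E'
from h import *
im=read_camera("scene");cv2.imwrite("pics/s4.png",cv2.resize(im[120:330,140:440,::-1],None,fx=2.4,fy=2.4))
E
```

```text
t 15.0 roll 0.0 shift [ 0.5 -0.1 64.3] rows 1.7871173521109993 pos [ 672.8 -119.    78.3] open 0.09171360961949374 0.0 [-1.1 -1.3  0.6]
```

View pics/s4.png

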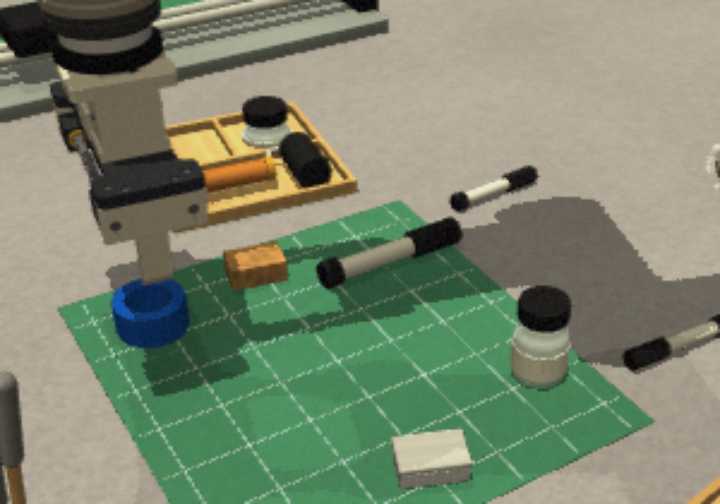

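The jar stands upright in the near bay at crop (265,122) and the roller lies in the long bay. The gripper is over the tape.

step_arm([
  {"translation":[0.5,0,18],"roll":0},
  {"translation":[0,0,18],"roll":0},
  {"translation":[0,0,16],"roll":0},
  {"translation":[0,0,13],"roll":0},
  {"translation":[0,0,0],"roll":0},
  {"translation":[0,0,0],"roll":0},
])

```text
time: 15.57
tool_pos: [0.6732, -0.1197, 0.0137]
tool_rot: [3.142, 0.001, -0.126]
contact_force: [0.2, -0.0, 0.0]
opening: 0.0919
grip_force: 0.0
```

step_arm([
  {"translation":[0,0,0],"roll":0},
  {"translation":[0,0,0],"roll":0},
  {"translation":[0,0,0],"roll":0},
  {"translation":[0,0,0],"roll":0},
  {"translation":[0,0,0],"roll":0},
  {"translation":[0,0,0],"roll":0},
  {"translation":[0,0,0],"roll":0},
], fingers=0, grip_force=20)

```text
time: 16.15
tool_pos: [0.6739, -0.1189, 0.0142]
tool_rot: [3.141, -0.001, -0.125]
contact_force: [-0.6, -0.9, 2.7]
opening: 0.0599
grip_force: 20.0
```

step_arm([
  {"translation":[0,0,-8],"roll":0},
  {"translation":[0,0,-25],"roll":0},
  {"translation":[0,0,-25],"roll":0},
  {"translation":[0,0,-20],"roll":0},
])

```text
time: 16.48
tool_pos: [0.6739, -0.1189, 0.0937]
tool_rot: [3.141, -0.001, -0.125]
contact_force: [1.0, 0.2, -0.7]
opening: 0.0605
grip_force: 20.0
```

```bash
python3 p.py 542.5 -377 90 -0.125
```

```text
t 16.5 roll -0.0 shift [-98.2 272.5   3.7] rows 8.047337248683583 pos [ 673.9 -118.9   93.7] open 0.06048107512783626 19.999882376287133 [ 1.   0.2 -0.7]
```

step_arm([
  {"translation":[-10.9,30.3,0],"roll":0},
  {"translation":[-10.9,30.3,0],"roll":0},
  {"translation":[-10.9,30.3,0],"roll":0},
  {"translation":[-10.9,30.3,0],"roll":0},
  {"translation":[-10.9,30.3,0],"roll":0},
  {"translation":[-10.9,30.3,0],"roll":0},
  {"translation":[-10.9,30.3,0],"roll":0},
  {"translation":[-10.9,30.3,0],"roll":0},
  {"translation":[-10.9,30.3,0],"roll":0},
  {"translation":[0,0,10],"roll":0},
  {"translation":[0,0,15],"roll":0},
  {"translation":[0,0,15],"roll":0},
  {"translation":[0,0,10],"roll":0},
  {"translation":[0,0,0],"roll":0},
  {"translation":[0,0,0],"roll":0},
  {"translation":[0,0,0],"roll":0},
])

```text
time: 17.82
tool_pos: [0.5429, -0.3772, 0.0426]
tool_rot: [3.141, -0.001, -0.125]
contact_force: [-0.2, 0.4, -1.2]
opening: 0.0601
grip_force: 20.0
```

```bash
python3 p.py 542.5 -377 18.5 -0.125
```

```text
t 17.8 roll 0.0 shift [-0.4 -0.1 24.1] rows 0.6700965076684722 pos [ 542.9 -377.2   42.6] open 0.060105091377909786 19.999773561721668 [-0.2  0.4 -1.2]
```

step_arm([
  {"translation":[0,0,12],"roll":0},
  {"translation":[0,0,7],"roll":0},
  {"translation":[0,0,3],"roll":0},
  {"translation":[0,0,2],"roll":0},
  {"translation":[0,0,0],"roll":0},
  {"translation":[0,0,0],"roll":0},
])

```text
time: 18.32
tool_pos: [0.5421, -0.3768, 0.0181]
tool_rot: [-3.141, 0.001, -0.125]
contact_force: [-1.5, 2.9, 3.8]
opening: 0.06
grip_force: 20.0
```

step_arm([
  {"translation":[0,0,0],"roll":0},
  {"translation":[0,0,0],"roll":0},
  {"translation":[0,0,0],"roll":0},
  {"translation":[0,0,0],"roll":0},
], fingers=0.76)

```text
time: 18.65
tool_pos: [0.5423, -0.3772, 0.0175]
tool_rot: [3.141, -0.0, -0.125]
contact_force: [-0.1, -0.7, -0.2]
opening: 0.0696
grip_force: 0.0
```

step_arm([
  {"translation":[0,0,-15],"roll":0},
  {"translation":[0,0,-25],"roll":0},
  {"translation":[0,0,-25],"roll":0},
  {"translation":[0,0,-25],"roll":0},
])

```text
time: 18.98
tool_pos: [0.5421, -0.3771, 0.1083]
tool_rot: [-3.141, 0.001, -0.125]
contact_force: [0.1, -1.6, -0.7]
opening: 0.0698
grip_force: 0.0
```

```bash
python3 p.py 458 -98.4 80 0.007
```

```text
t 19.0 roll -0.132 shift [ -82.1 -279.3   28.3] rows 8.123825436931998 pos [ 542.1 -377.1  108.3] open 0.06975821254317965 0.0 [ 0.1 -1.6 -0.7]
```

step_arm([
  {"translation":[0,0,0],"roll":-0.066},
  {"translation":[0,0,0],"roll":-0.066},
  {"translation":[-9.1,-31,0],"roll":0},
  {"translation":[-9.1,-31,0],"roll":0},
  {"translation":[-9.1,-31,0],"roll":0},
  {"translation":[-9.1,-31,0],"roll":0},
  {"translation":[-9.1,-31,0],"roll":0},
  {"translation":[-9.1,-31,0],"roll":0},
  {"translation":[-9.1,-31,9],"roll":0},
  {"translation":[-9.1,-31,10],"roll":0},
  {"translation":[-9.1,-31,10],"roll":0},
  {"translation":[0,0,0],"roll":0},
  {"translation":[0,0,0],"roll":0},
  {"translation":[0,0,0],"roll":0},
], fingers=0.6)

```text
time: 20.15
tool_pos: [0.4593, -0.0992, 0.0791]
tool_rot: [3.141, -0.001, 0.007]
contact_force: [-0.1, -1.1, -0.4]
opening: 0.055
grip_force: 0.0
```

```bash
python3 p.py 458 -98.4 5 0.007
```

```text
t 20.1 roll 0.0 shift [-1.3 -0.8 74.1] rows 2.058842644047259 pos [459.3 -99.2  79.1] open 0.054993757531081745 0.0 [-0.1 -1.1 -0.4]
```

step_arm([
  {"translation":[-1,-0.5,20],"roll":0},
  {"translation":[0,0,20],"roll":0},
  {"translation":[0,0,17],"roll":0},
  {"translation":[0,0,11],"roll":0},
  {"translation":[0,0,5],"roll":0},
  {"translation":[0,0,0],"roll":0},
  {"translation":[0,0,0],"roll":0},
])

```text
time: 20.73
tool_pos: [0.4581, -0.0991, 0.006]
tool_rot: [3.141, -0.001, 0.006]
contact_force: [0.0, -0.3, 0.7]
opening: 0.0553
grip_force: 0.0
```

step_arm([
  {"translation":[0,0,0],"roll":0},
  {"translation":[0,0,0],"roll":0},
  {"translation":[0,0,0],"roll":0},
  {"translation":[0,0,0],"roll":0},
  {"translation":[0,0,0],"roll":0},
  {"translation":[0,0,0],"roll":0},
  {"translation":[0,0,0],"roll":0},
], fingers=0, grip_force=15)

```text
time: 21.32
tool_pos: [0.4576, -0.0982, 0.0059]
tool_rot: [3.141, -0.0, 0.007]
contact_force: [0.4, 0.2, 1.8]
opening: 0.0178
grip_force: 15.0
```

step_arm([
  {"translation":[0,0,-10],"roll":0},
  {"translation":[0,0,-30],"roll":0},
  {"translation":[0,0,-35],"roll":0},
  {"translation":[0,0,-35],"roll":0},
])

```text
time: 21.65
tool_pos: [0.4567, -0.0979, 0.1165]
tool_rot: [-3.141, 0.002, 0.007]
contact_force: [1.0, 0.5, 0.1]
opening: 0.0172
grip_force: 15.0
```

```bash
python3 p.py 461.7 315.4 110 0.17; python3 - <<'E'
from h import *
im=read_camera("scene");cv2.imwrite("pics/s5.png",cv2.resize(im[120:360,140:440,::-1],None,fx=2.4,fy=2.4))
E
```

```text
t 21.6 roll -0.163 shift [  74.8 -406.5    6.5] rows 11.482465888221476 pos [456.7 -97.9 116.5] open 0.01719506630049862 14.99538704752922 [1.  0.5 0.1]
```

View pics/s5.png

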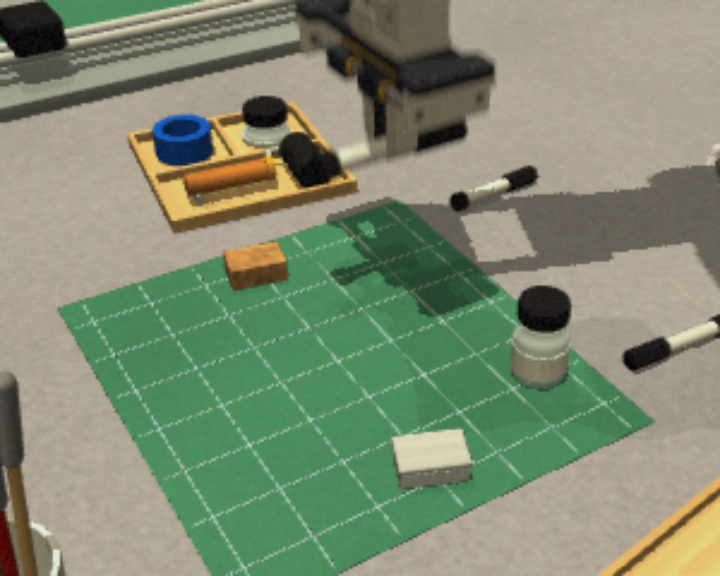

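The square kit is complete: tape, jar and roller are each in a bay. The marker is held level. Carrying it to the oblong tray, well above the tall jar.

step_arm([
  {"translation":[0,0,0],"roll":-0.082},
  {"translation":[0,0,0],"roll":-0.081},
  {"translation":[6.2,-33.9,0],"roll":0},
  {"translation":[6.2,-33.9,0],"roll":0},
  {"translation":[6.2,-33.9,0],"roll":0},
  {"translation":[6.2,-33.9,0],"roll":0},
  {"translation":[6.2,-33.9,0],"roll":0},
  {"translation":[6.2,-33.9,0],"roll":0},
  {"translation":[6.2,-33.9,0],"roll":0},
  {"translation":[6.2,-33.9,0],"roll":0},
  {"translation":[6.2,-33.9,0],"roll":0},
  {"translation":[6.2,-33.9,0],"roll":0},
  {"translation":[6.2,-33.9,0],"roll":0},
  {"translation":[6.2,-33.9,0],"roll":0},
  {"translation":[0,0,20],"roll":0},
  {"translation":[0,0,25],"roll":0},
  {"translation":[0,0,20],"roll":0},
  {"translation":[0,0,0],"roll":0},
  {"translation":[0,0,0],"roll":0},
  {"translation":[0,0,0],"roll":0},
])

```text
time: 23.37
tool_pos: [0.4627, 0.3155, 0.0516]
tool_rot: [-3.141, -0.001, 0.17]
contact_force: [0.2, -0.2, -0.3]
opening: 0.0177
grip_force: 15.0
```

```bash
python3 p.py 461.7 315.4 10 0.17; python3 - <<'E'
from h import *
im=read_camera("top");cv2.imwrite("pics/t2.png",cv2.resize(im[165:345,110:290,::-1],None,fx=3.2,fy=3.2))
E
```

```text
t 23.4 roll -0.0 shift [-1.  -0.1 41.6] rows 1.1561072653544562 pos [462.7 315.5  51.6] open 0.01766209043127428 14.99490112066269 [ 0.2 -0.2 -0.3]
```

View pics/t2.png

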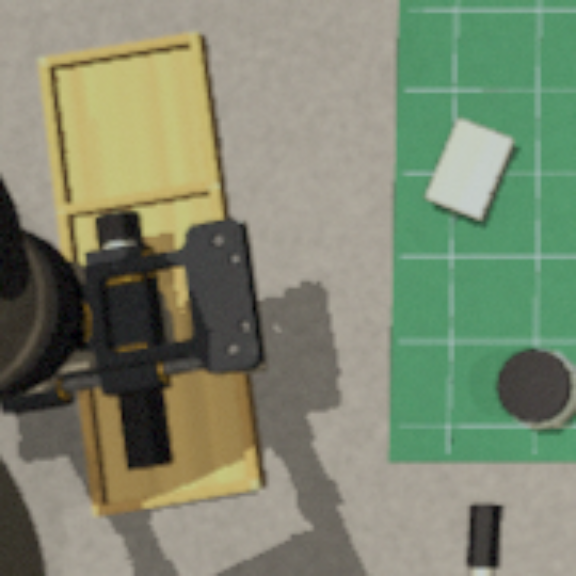

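The marker hangs lengthwise over the long bay, tail end at crop (119,212) and cap end at (149,466). I'll check its ends in the tray frame.

```bash
python3 - <<'E'
from h import *
c,s=np.cos(.17),np.sin(.17)
for u,v in((119,212),(149,466)):
    p=pix2w("top",110+u/3.2,165+v/3.2,.057)-[.506,.323,0]; print(c*p[0]+s*p[1],-s*p[0]+c*p[1])
E
```

```text
0.026353848504039074 -0.0019077055719936157
-0.11496800186151893 -0.000573299014445007
```

step_arm([
  {"translation":[0,0,15],"roll":0},
  {"translation":[0,0,12],"roll":0},
  {"translation":[0,0,7],"roll":0},
  {"translation":[0,0,4],"roll":0},
  {"translation":[0,0,2],"roll":0},
  {"translation":[0,0,1],"roll":0},
  {"translation":[0,0,0],"roll":0},
  {"translation":[0,0,0],"roll":0},
])

```text
time: 24.08
tool_pos: [0.4624, 0.3155, 0.0102]
tool_rot: [-3.141, -0.001, 0.17]
contact_force: [0.1, 1.1, 1.0]
opening: 0.0177
grip_force: 15.0
```

step_arm([
  {"translation":[0,0,0.7],"roll":0},
  {"translation":[0,0,0],"roll":0},
  {"translation":[0,0,0],"roll":0},
])

```text
time: 24.33
tool_pos: [0.4625, 0.3155, 0.0098]
tool_rot: [-3.141, -0.001, 0.17]
contact_force: [-1.3, -0.6, 5.5]
opening: 0.0174
grip_force: 15.0
```

step_arm([
  {"translation":[0,0,0],"roll":0},
  {"translation":[0,0,0],"roll":0},
  {"translation":[0,0,0],"roll":0},
  {"translation":[0,0,0],"roll":0},
], fingers=0.35)

```text
time: 24.67
tool_pos: [0.462, 0.3153, 0.0088]
tool_rot: [3.141, 0.0, 0.17]
contact_force: [1.3, -0.3, -0.1]
opening: 0.0318
grip_force: 0.0
```

step_arm([
  {"translation":[0,0,-12],"roll":0},
  {"translation":[0,0,-30],"roll":0},
  {"translation":[0,0,-35],"roll":0},
  {"translation":[0,0,-35],"roll":0},
])

```text
time: 25.0
tool_pos: [0.4614, 0.315, 0.1215]
tool_rot: [3.141, 0.002, 0.17]
contact_force: [1.0, 0.1, -0.2]
opening: 0.0323
grip_force: 0.0
```

```bash
python3 p.py 435.2 92.1 120 0.17
```

```text
t 25.0 roll -0.0 shift [-63.6 215.2   1.5] rows 6.234192312420381 pos [461.4 315.  121.5] open 0.032269377191744185 0.0 [ 1.   0.1 -0.2]
```

step_arm([
  {"translation":[-9,30.7,0],"roll":0},
  {"translation":[-9,30.7,0],"roll":0},
  {"translation":[-9,30.7,0],"roll":0},
  {"translation":[-9,30.7,0],"roll":0},
  {"translation":[-9,30.7,0],"roll":0},
  {"translation":[-9,30.7,0],"roll":0},
  {"translation":[-9,30.7,0],"roll":0},
  {"translation":[0,0,0],"roll":0},
  {"translation":[0,0,0],"roll":0},
  {"translation":[0,0,0],"roll":0},
], fingers=1)

```text
time: 25.83
tool_pos: [0.4365, 0.093, 0.1211]
tool_rot: [-3.141, -0.0, 0.169]
contact_force: [0.7, 0.2, 0.2]
opening: 0.0907
grip_force: 0.0
```

```bash
python3 p.py 435.2 92.1 16 0.17; python3 - <<'E'
from h import *
im=read_camera("scene");cv2.imwrite("pics/s6.png",im[100:480,160:560,::-1]*1)
im=cv2.imread("pics/s6.png");cv2.imwrite("pics/s6.png",cv2.resize(im,None,fx=1.55,fy=1.55))
E
```

```text
t 25.8 roll -0.001 shift [ -1.4   0.7 105.1] rows 2.919123487407118 pos [436.5  93.  121.1] open 0.09069041718533875 0.0 [0.7 0.2 0.2]
```

View pics/s6.png

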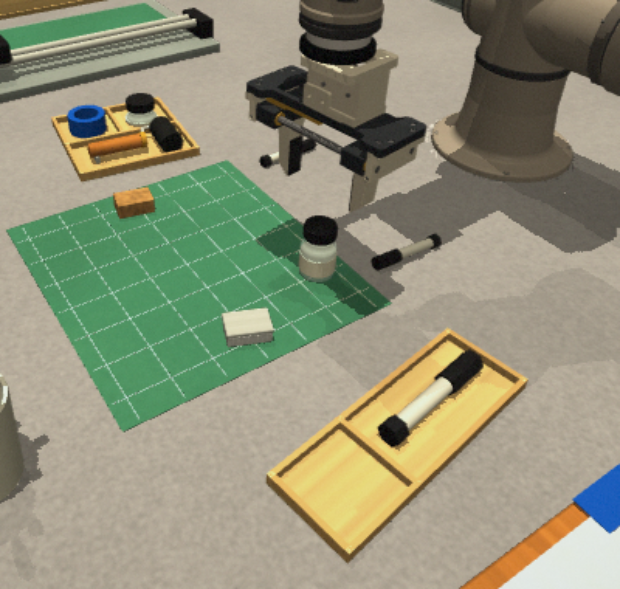

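The marker lies wholly in the long bay, from crop (393,430) to (462,370). The tall jar stands at (319,248), with the open gripper above it.

step_arm([
  {"translation":[-1,0.7,15],"roll":0},
  {"translation":[0,0,20],"roll":0},
  {"translation":[0,0,20],"roll":0},
  {"translation":[0,0,20],"roll":0},
  {"translation":[0,0,18],"roll":0},
  {"translation":[0,0,12],"roll":0},
  {"translation":[0,0,0],"roll":0},
  {"translation":[0,0,0],"roll":0},
])

```text
time: 26.55
tool_pos: [0.4351, 0.0929, 0.0156]
tool_rot: [-3.141, 0.001, 0.172]
contact_force: [-0.2, -0.0, -0.1]
opening: 0.0918
grip_force: 0.0
```

step_arm([
  {"translation":[0,0,0],"roll":0},
  {"translation":[0,0,0],"roll":0},
  {"translation":[0,0,0],"roll":0},
  {"translation":[0,0,0],"roll":0},
  {"translation":[0,0,0],"roll":0},
  {"translation":[0,0,0],"roll":0},
  {"translation":[0,0,0],"roll":0},
  {"translation":[0,0,0],"roll":0},
  {"translation":[0,0,0],"roll":0},
  {"translation":[0,0,0],"roll":0},
], fingers=0, grip_force=20)

```text
time: 27.38
tool_pos: [0.4354, 0.092, 0.0161]
tool_rot: [3.142, -0.0, 0.17]
contact_force: [0.4, 0.7, 2.4]
opening: 0.0433
grip_force: 20.0
```

step_arm([
  {"translation":[0,0,-8],"roll":0},
  {"translation":[0,0,-20],"roll":0},
  {"translation":[0,0,-25],"roll":0},
  {"translation":[0,0,-15],"roll":0},
  {"translation":[0,0,0],"roll":0},
])

```text
time: 27.8
tool_pos: [0.4372, 0.092, 0.0868]
tool_rot: [3.141, -0.006, 0.17]
contact_force: [0.2, 0.2, -2.5]
opening: 0.0435
grip_force: 20.0
```

```bash
python3 p.py 592.7 337.9 80 0.17
```

```text
t 27.8 roll -0.0 shift [ 194.9 -216.     6.8] rows 8.083159382280224 pos [437.2  92.   86.8] open 0.04347259035702742 19.999843792547836 [ 0.2  0.2 -2.5]
```

step_arm([
  {"translation":[10,-11,0],"roll":0},
  {"translation":[20,-22.2,0],"roll":0},
  {"translation":[20,-22.2,0],"roll":0},
  {"translation":[20,-22.2,0],"roll":0},
  {"translation":[20,-22.2,0],"roll":0},
  {"translation":[20,-22.2,0],"roll":0},
  {"translation":[20,-22.2,0],"roll":0},
  {"translation":[20,-22.2,0],"roll":0},
  {"translation":[20,-22.2,0],"roll":0},
  {"translation":[20,-22.2,0],"roll":0},
  {"translation":[6,-6,0],"roll":0},
  {"translation":[0,0,10],"roll":0},
  {"translation":[0,0,15],"roll":0},
  {"translation":[0,0,10],"roll":0},
  {"translation":[0,0,0],"roll":0},
  {"translation":[0,0,0],"roll":0},
  {"translation":[0,0,0],"roll":0},
])

```text
time: 29.22
tool_pos: [0.5921, 0.3383, 0.0492]
tool_rot: [3.141, -0.0, 0.169]
contact_force: [0.9, 0.7, -0.6]
opening: 0.0433
grip_force: 20.0
```

```bash
python3 p.py 592.7 337.9 20 0.17
```

```text
t 29.2 roll -0.001 shift [ 0.6  0.5 29.2] rows 0.8112740831944868 pos [592.1 338.3  49.2] open 0.04325055268527257 19.999672826061214 [ 0.9  0.7 -0.6]
```

step_arm([
  {"translation":[0.5,0,12],"roll":0},
  {"translation":[0,0,9],"roll":0},
  {"translation":[0,0,4],"roll":0},
  {"translation":[0,0,2],"roll":0},
  {"translation":[0,0,1],"roll":0},
  {"translation":[0,0,0.5],"roll":0},
  {"translation":[0,0,0],"roll":0},
  {"translation":[0,0,0],"roll":0},
])

```text
time: 29.88
tool_pos: [0.5927, 0.339, 0.0208]
tool_rot: [-3.142, -0.001, 0.17]
contact_force: [-0.7, -0.1, -1.7]
opening: 0.0432
grip_force: 20.0
```

step_arm([
  {"translation":[0,0,1],"roll":0},
  {"translation":[0,0,0],"roll":0},
  {"translation":[0,0,0],"roll":0},
])

```text
time: 30.13
tool_pos: [0.5929, 0.3391, 0.0201]
tool_rot: [-3.141, -0.001, 0.17]
contact_force: [0.3, 0.1, 1.5]
opening: 0.0436
grip_force: 20.0
```

step_arm([
  {"translation":[0,0,0.4],"roll":0},
  {"translation":[0,0,0],"roll":0},
])

```text
time: 30.3
tool_pos: [0.5929, 0.3391, 0.0201]
tool_rot: [-3.141, -0.001, 0.17]
contact_force: [-0.6, -0.3, 5.2]
opening: 0.0434
grip_force: 20.0
```

step_arm([
  {"translation":[0,0,0],"roll":0},
  {"translation":[0,0,0],"roll":0},
  {"translation":[0,0,0],"roll":0},
  {"translation":[0,0,0],"roll":0},
  {"translation":[0,0,0],"roll":0},
], fingers=0.75)

```text
time: 30.72
tool_pos: [0.5923, 0.3388, 0.0188]
tool_rot: [3.141, 0.0, 0.17]
contact_force: [0.4, -0.9, 0.0]
opening: 0.0682
grip_force: 0.0
```

step_arm([
  {"translation":[0,0,-10],"roll":0},
  {"translation":[0,0,-20],"roll":0},
  {"translation":[0,0,-25],"roll":0},
  {"translation":[0,0,-30],"roll":0},
  {"translation":[0,0,-30],"roll":0},
  {"translation":[0,0,-30],"roll":0},
  {"translation":[0,30,0],"roll":0},
  {"translation":[-10,35,0],"roll":0},
  {"translation":[-10,35,0],"roll":0},
  {"translation":[-10,35,0],"roll":0},
  {"translation":[-10,35,0],"roll":0},
  {"translation":[-10,35,0],"roll":0},
  {"translation":[-10,35,0],"roll":0},
  {"translation":[-10,35,0],"roll":0},
  {"translation":[0,0,0],"roll":0},
  {"translation":[0,0,0],"roll":0},
])

```text
time: 32.05
tool_pos: [0.57, 0.0542, 0.165]
tool_rot: [3.141, -0.001, 0.166]
contact_force: [0.3, -0.0, -0.6]
opening: 0.0685
grip_force: 0.0
```

```bash
python3 - <<'E'
from h import *
im=read_camera("top");cv2.imwrite("pics/t3.png",cv2.resize(im[140:330,110:570,::-1],None,fx=1.73,fy=1.73,interpolation=cv2.INTER_CUBIC))
a=im[165:330,115:200];b=im[165:330,440:570]
cv2.imwrite("pics/t4.png",cv2.resize(np.hstack([a,b])[:,:,::-1],None,fx=3.6,fy=3.6,interpolation=cv2.INTER_CUBIC))
E
```

```text
(no output)
```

View pics/t4.png

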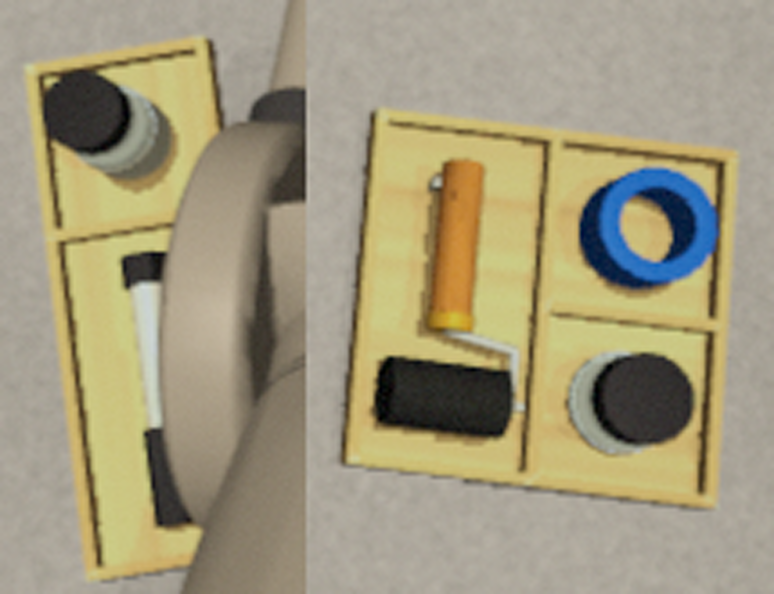

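View pics/t3.png

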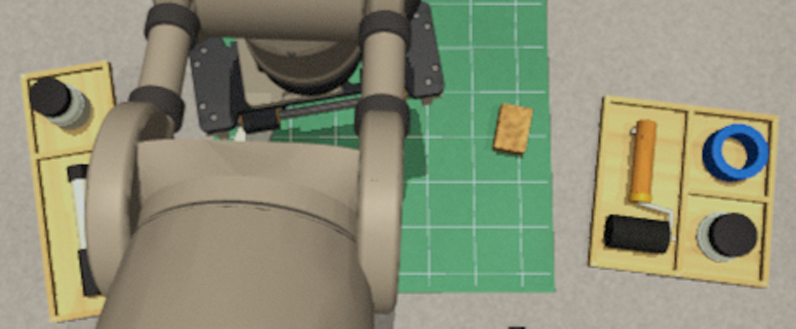

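The final pictures show both kits complete. The tape and short jar each stand clear of the walls in their own bay. The roller lies in its long bay with its fork clear of the divider at crop (522,408). The tall jar stands upright in its bay and the marker lies flat in its own. The cork block hasn't moved, and the arm is clear of everything.

```bash
python3 -c "
from cell import *
print(hand_in())"
```

```text
the job is handed in; nothing more can be done
None
```

I made up both kits as asked and handed the job in at about 32 s; the tin was hidden by the arm in the last pictures, so I couldn't confirm it there, but nothing went near it.

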